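# Check a pair of sprung forceps against the gap gauge plate

## Task

Set the forceps in the checking jig to the gap marked on the gauge plate: first, with the forceps still open, push the loose gauge plate square and flush into the corner of the two fences, so that its two dark bars lie under the forceps' tips. Then squeeze the forceps by their ribbed grips, without pinching the tips shut, until each tip stands over its own bar, and finish while holding that gap steady: do not let go, and do not touch the plate any more. Leave the vial, the petri dish and the roll of tape beside the jig where they are.

Things in the scene. Friction and masses are not known exactly. Their poses are not given: they have to be found in the camera images.
- jig: Checking jig, fixed: dark grey base board (x -200 to 140, y -80 to 80, top z = 6 mm) with two low fences; a clamp block (x 96 to 138, y -18 to 18, up to z = 68) holds the heel of the forceps. Origin at worktop height under the middle of the forceps' grips; x along the forceps from tips to heel (roughly away from the robot), y left, z up. Forceps' mid line: y = 0.
- fence_corner (a point): Inner corner of the two aluminium fences on the board's top, at jig (-34, 28, 6) mm. Fences 10 mm thick, top at z = 22. The back fence's face looks to the jig's -x and runs from y = -75 to 38; the side fence's face looks to -y and runs from x = -98 to -24. Plate fully home: its origin at jig (-69, 0, 6), its axes parallel to the jig's.
- plate: Gauge plate: loose plain aluminium slab 70 (x) x 56 (y) x 14 (z) mm, about 0.15 kg, lying on the board in front of the fences. Origin at the centre of its underside, z up. Two dark bars, 5 mm wide, run along x over its whole top, centred at y = +9 and -9 mm: the marked gap is 18 mm between tip centres.
- leg_left: The left forceps leg (+y side), a steel blade on a spring hinge. Origin at the hinge, at jig (110, +4, 46) mm; the tip is 160 mm away along the leg's -x; z up. Free, it stands splayed 0.119 rad outwards from the jig's -x; over its bar, 0.031. Ribbed grip 50 long, 6 thick, 14 high, centred 110 mm from the hinge. Its resistance there grows from about 1 N to 7 N at the marked gap.
- leg_right: The right forceps leg (-y side), a steel blade on a spring hinge. Origin at the hinge, at jig (110, -4, 46) mm; the tip is 160 mm away along the leg's -x; z up. Free, it stands splayed 0.119 rad outwards from the jig's -x; over its bar, 0.031. Ribbed grip 50 long, 6 thick, 14 high, centred 110 mm from the hinge. Its resistance there grows from about 1 N to 7 N at the marked gap.
- grip_mid (a point): Fixed point midway between the forceps' two ribbed grips, at jig (0, 0, 46) mm, at the grips' mid height. There the grips measure 40 mm over their outer faces when open, about 21 mm at the marked gap. The legs move independently: squeezing off the mid line shifts both tips sideways. A tip moves 1.45 times as far as the middle of its grip.
- tip_left (a point): Centre of the rounded end (4 mm thick) of the left leg's down-bent tip, 26 mm above the worktop, 6 mm above the plate's top. Open, at jig about (-49, 23) mm; over its bar, about (-50, 9). Open, the tips are 46 mm apart.
- tip_right (a point): The same on the right leg: open at jig about (-49, -23) mm; over its bar, about (-50, -9).
- vial: Bystander: small brown bottle with a white cap, 22 x 24 x 47 mm, standing to the right of the jig. Origin at the centre of its underside.
- petri: Bystander: closed petri dish, 61 mm across and 13 mm high, left of the jig. Origin at the centre of its underside.
- tape: Bystander: roll of tape lying flat, 96 mm across and 25 mm high, right of the jig towards the back. Origin at the centre of its underside.
Things that resemble listed ones, but are neither listed nor needed, are in the scene too. What is shaped like the plate but blue or brown is not meant.

How it is judged:
On the way:
1. the gauge plate is square and flush in the fence corner while the forceps are still open (x of plate in the frame of jig between -0.0715 and -0.0665 m and y of plate in the frame of jig between -0.0025 and 0.0025 m and height (world z) of plate below 0.009 m and angle between the x axis of plate and the x axis of jig, either way round below 0.035 rad and angle between plate's own z axis and vertical below 0.05 rad and distance between tip_left and tip_right above 0.038 m), for 0.2 s.
At the end, for the whole second after the job is handed in: Plate flat in the fence corner (2.5 mm each way, 0.035 rad), still and untouched; each tip centre within 2.5 mm of the centre line of its own bar; the fingers press on both legs (over 1 N each), and the legs do not move (x of plate in the frame of jig between -0.0715 and -0.0665 m and y of plate in the frame of jig between -0.0025 and 0.0025 m and height (world z) of plate below 0.009 m and angle between the x axis of plate and the x axis of jig, either way round below 0.035 rad and angle between plate's own z axis and vertical below 0.05 rad and ((y of tip_left in the frame of plate between 0.0065 and 0.0115 m and y of tip_right in the frame of plate between -0.0115 and -0.0065 m) or (y of tip_left in the frame of plate between -0.0115 and -0.0065 m and y of tip_right in the frame of plate between 0.0065 and 0.0115 m)) and contact force between the fingers and leg_left above 1 N and contact force between the fingers and leg_right above 1 N and angular speed of each of leg_left, leg_right below 0.05 rad/s and linear speed of plate below 0.01 m/s and contact force between each of the arm, the fingers and plate below 0.3 N); the arm keeps its last pose, push and grip.
It fails at once if the forceps' tips are pinched shut (tip centres closer than 7 mm) (distance between tip_left and tip_right below 0.007 m).
It fails at once if the vial is moved by more than 20 mm (distance of vial from where it was at the start of the episode above 0.02 m).
It fails at once if the petri is moved by more than 20 mm (distance of petri from where it was at the start of the episode above 0.02 m).
It fails at once if the tape is moved by more than 20 mm (distance of tape from where it was at the start of the episode above 0.02 m).
It also fails if it takes over 61 s, if anything falls off the work surface, if the arm or the gripper's body presses on something with over 40 N, if the wrist force passes 120 N, or if a joint passes its speed limit or range.

## Robot

A 6-joint arm with a two-finger parallel gripper is mounted at the origin on a cart in front of the work surface, level with it; the furniture and walls round the work are solid. World frame = base frame: x ahead of the robot, y to its left, z up, the work surface at z = 0. Lengths are in m, angles in rad, forces in N, time in s.
With the tool pointing down it reaches from about 0.35 to 0.725 m from the base axis. Payload 4.3 kg.
Tool frame: the origin (TCP) lies between the finger pads; the fingertips stand 17 mm ahead of it and the grasp point (between the pads) lies 2 mm behind it; z points along the fingers, y is the line along which they close (so a half turn about z gives the same grasp; the last joint's range is limited). The gripper opens to 85 mm and grips with 20 to 120 N. Pads are 22 mm wide; open, the fingers measure 114 mm over their backs; the gripper's body (76 mm by 85 mm) begins 54 mm behind the grasp point. The pads swing forward as they close: fully open they stand 13 mm farther back than shut.
Start: joints at [1.158, 0.377, 0.081, 1.274, 0, 1.46], TCP at [0.171, 0.549, 0.248] pointing down, gripper open.
Joint ranges: [-2.72, 2.72], [-0.84, 1.66], [-1.02, 1.22], [-1.77, 2.12], [-1.37, 1.28], [-3.14, 3.14]. Speed limits (rad/s): [2.57, 2.57, 3.14, 3.14, 3.14, 3.14].

## Interface

Orientations are given as a rotation vector (axis times angle).
In Python, from rig import arm gives the robot as it stands.
- The arm moves only by the tool send_rows, never from a script. Its argument "rows" is a list of rows, each a list of 6 numbers: the shift along the tool's x, y, z in mm, then the turn, a rotation vector about the tool's x, y, z in degrees. In form: [[tx, ty, tz, rx, ry, rz], ...]. A call has 1 to 12 rows; each row shifts and turns the commanded pose from where the row before left it, along the tool's axes as they then stand; what a row does not reach is not made up. A row lasts 1/10 s, in which the tool goes at most 50 mm and 8.59 degrees, less where a joint would pass 70% of its speed; a pose out of reach is approached as far as the arm can. A call with a gripper value outside its range is refused whole. "fingers" is the finger opening in mm, from 0 to 85.4, set as the call begins (left out, the last holds). The fingers move at their own pace and stop on an object; "force" is the grip in N (left out, the last holds). Time passes only in rows, so rows that do not move let the fingers close. It gives the time, the measured TCP pose, the force, the opening and the grip force at its end, in the units of the state.
- arm.get_state(): the state, without advancing time (a new reading comes with each control period).
- arm.get_image(name): name is "scene" or "side" or "wrist"; returns the picture (480x640x3 uint8, red, green, blue); there is no depth.
- arm.get_calibration(name): a dict with "mtx" (3x3 intrinsics, pixels), "R" (3x3) and "t" (3): a world point X has camera coordinates R X + t. Camera axes: x right, y down, z forward; pixel columns grow to the right and rows downward; lengths in m; the calibration is good to about 2 mm. A picture is of the moment at which its call begins: read the wrist's pose just before it. get_calibration takes no time and is no camera call; for the wrist camera it gives the pose at the moment of the call.
- arm.sign_off(): hands the job in; it is judged then, once.
The state is a dict: "t": time; "joints": joint angles; "qd": joint speeds; "effort": joint torques, N m; "eef_pos": TCP position; "tool_rot": TCP orientation; "force": force on the tool from outside, world axes, zero at the start; "moment": the same for the moment, N m; "grip_width": finger opening in m; "grip_force": force on a finger pad.
Only numpy, scipy, OpenCV 4.12 (cv2) and the standard library are available. Lean on these libraries where they do the work, as an engineer would, in place of code of your own. Each camera call takes 0.05 s, during which the arm holds its last target. There are 200 camera calls.

## Working session

There is one attempt and no reset: what is moved stays moved. The work goes in short steps, Python scripts to look and compute and a tool call to move; the robot and the scene stay as the last step left them, time stands still between calls to the robot, and variables do not carry over. Pictures are saved under pics/ and viewed, at most 10 in all, crops included, and the job is handed in when it is done.

Besides the shell and the picture viewer there is one more tool, called as name(argument=value, ...), one argument or row to a line, values as JSON. send_rows: Moves the arm, as the interface text tells. Its arguments: {"type":"object","properties":{"rows":{"type":"array"},"fingers":{"type":"number"},"force":{"type":"number"}},"required":["rows"]}

```bash
mkdir -p pics
cat > h.py <<'E'
import numpy as np, cv2
from rig import arm
def snap(n,f):
    im=arm.get_image(n); cv2.imwrite('pics/'+f,im[:,:,::-1]); return im
def cal(n):
    c=arm.get_calibration(n); return np.array(c['mtx']),np.array(c['R']),np.array(c['t']).ravel()
def ray(c,px,z):
    K,R,t=c; o=-R.T@t; d=R.T@np.linalg.inv(K)@np.array([px[0],px[1],1.]); return o+d*(z-o[2])/d[2]
def proj(c,X):
    K,R,t=c; p=K@(R@np.array(X)+t); return p[:2]/p[2]
E
python3 - <<'E'
from h import *
for n in('scene','side'):
    snap(n,n+'0.png'); c=cal(n); print(n,-c[1].T@c[2])
print(arm.get_state())
E
```

```text
scene [ 0.16846022 -0.93045261  0.5662976 ]
side [ 0.41827371 -0.81765272  0.56875818]
{'t': 0.1, 'joints': array([1.15769466e+00, 3.77989555e-01, 7.97475651e-02, 1.27436961e+00,
       1.22201275e-05, 1.46053306e+00]), 'qd': array([-0.00158315, -0.00014224,  0.0028702 ,  0.00036206, -0.00093604,
       -0.00051122]), 'effort': array([ 8.81819597e-04, -4.64696002e+01,  2.70581585e+01,  1.20209868e-02,
       -1.44806177e-04,  2.09436070e-05]), 'eef_pos': array([0.17123092, 0.54833596, 0.24744989]), 'tool_rot': array([-4.73808975e-01, -3.10516944e+00,  2.74896931e-03]), 'force': array([ 0.31657563, -0.40837707,  0.41441546]), 'moment': array([ 0.02684958, -0.02833017,  0.01486561]), 'grip_force': 0.0, 'grip_width': 0.08588591393067355}
```

View pics/scene0.png

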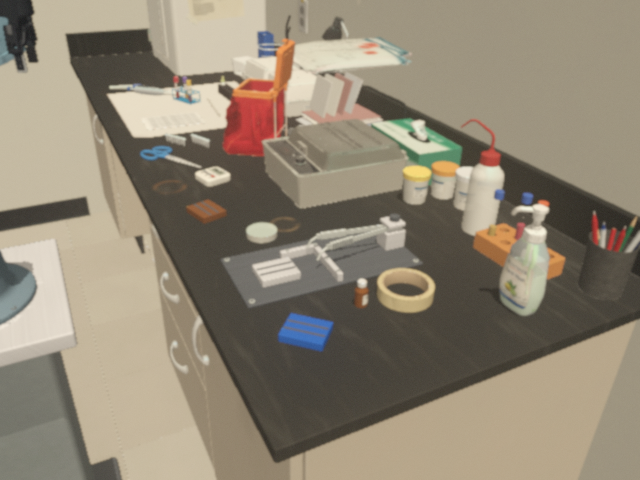

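View pics/side0.png

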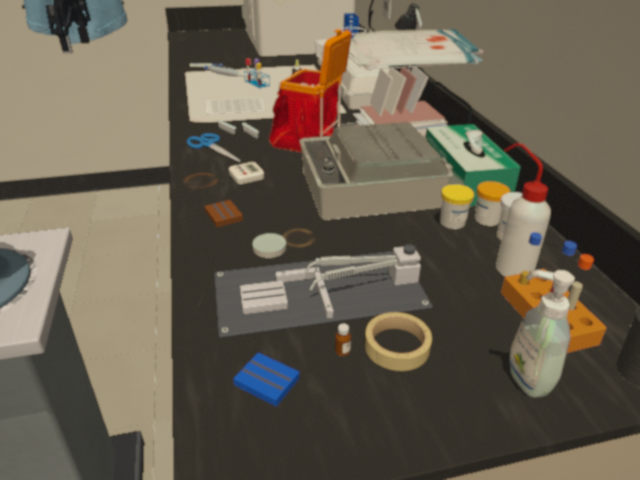

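The plate could be confused with the blue slab (scene 306,331), the brown slab (206,210) or the white box (212,176). The plain aluminium slab with two bars on the grey board, scene (276,271) and side (264,297), is the one I want. I'll check it in a close crop.

Run:
```python
import cv2,numpy as np
a=cv2.imread('pics/scene0.png')[205:310,215:425]; b=cv2.imread('pics/side0.png')[230:345,205:440]
A=cv2.resize(a,(560,280),interpolation=cv2.INTER_CUBIC);B=cv2.resize(b,(640,313),interpolation=cv2.INTER_CUBIC)
o=np.zeros((593,640,3),np.uint8);o[:280,:560]=A;o[280:]=B
cv2.imwrite('pics/crop0.png',o)
```

```text
(no output)
```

View pics/crop0.png

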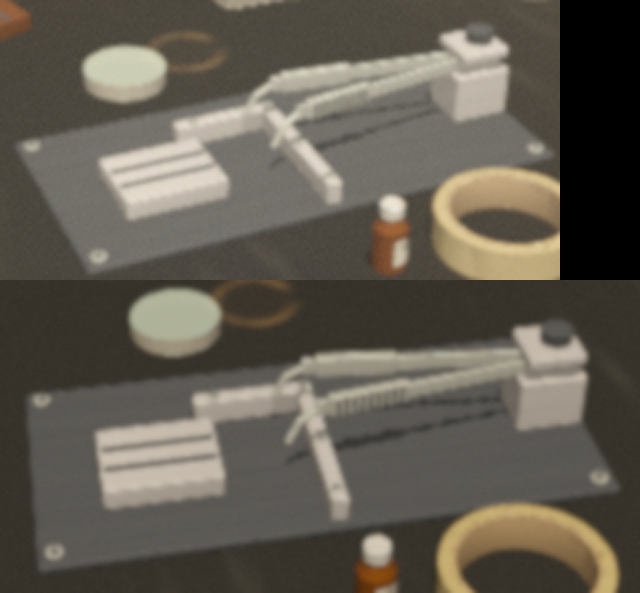

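Run:
```python
from h import *
S=lambda x,y:(215+x/2.667,205+y/2.667)
D=lambda x,y:(205+x/2.723,230+(y-280)/2.723)
c={'scene':cal('scene'),'side':cal('side')}
J=np.array([[-200,80],[-200,-80],[140,-80]])/1000
P={'scene':[S(18,148),S(95,272),S(553,153)],'side':[D(27,400),D(40,571),D(620,490)]}
T={'scene':[S(100,158),S(207,141),S(228,180),S(128,209)],'side':[D(96,429),D(213,419),D(223,480),D(104,495)]}
for n in P:
    W=np.array([ray(c[n],p,.006)[:2] for p in P[n]])
    a=W-W.mean(0); b=J-J.mean(0)
    th=np.arctan2((b[:,0]*a[:,1]-b[:,1]*a[:,0]).sum(),(a*b).sum())
    R=np.array([[np.cos(th),-np.sin(th)],[np.sin(th),np.cos(th)]]); o=W.mean(0)-R@J.mean(0)
    print(n,'jig',o,th,'res',np.round((W-(J@R.T+o))*1000,1).tolist())
    Q=np.array([ray(c[n],p,.020)[:2] for p in T[n]]); q=(Q-o)@R*1000
    print(np.round(q,1).tolist(), q.mean(0), [np.linalg.norm(q[i]-q[i-1]).round(1) for i in range(4)])
    d1=q[1]-q[0]+q[2]-q[3]; print(np.degrees(np.arctan2(d1[1],d1[0])))
```

```text
scene jig [ 0.61432274 -0.14813837] -0.018557459887234565 res [[1.4, -2.9], [1.9, 2.2], [-3.3, 0.7]]
[[-158.4, 21.3], [-84.8, 11.9], [-91.4, -37.6], [-162.7, -42.1]] [-124.34695736  -11.62458544] [np.float64(63.6), np.float64(74.2), np.float64(50.0), np.float64(71.4)]
-1.9433014194771412
side jig [ 0.61139213 -0.15274541] -0.02853352785933804 res [[1.6, -3.1], [1.7, 2.2], [-3.3, 0.9]]
[[-158.6, 21.5], [-88.6, 16.9], [-91.4, -39.7], [-159.2, -38.8]] [-124.46921701  -10.01558808] [np.float64(60.3), np.float64(70.2), np.float64(56.7), np.float64(67.8)]
-2.2420236619963445
```

The crop shows the light aluminium slab with two dark bars in front of the fences, with its top corners at crop (100,158) and (228,180). That is my plate. Its sizes measure about 70 x 57, so the height and calibration are consistent. Jig pose is about (0.613, -0.150), yaw -0.023. The plate is at jig (-124, -11). Next I go above it and look with the wrist camera.

send_rows(
  rows=[
    [0, 0, 0, 0, 0, -8],
    [0, 0, 0, 0, 0, -8],
    [-22, -44, 0, 0, 0, 0],
    [-22, -44, 0, 0, 0, 0],
    [-22, -44, 0, 0, 0, 0],
    [-22, -44, 0, 0, 0, 0],
    [-22, -44, 0, 0, 0, 0],
    [-22, -44, 0, 0, 0, 0],
    [-22, -44, 0, 0, 0, 0],
    [-22, -44, 0, 0, 0, 0],
  ],
  fingers=0,
)

```text
t: 1.1
eef_pos: [0.3392, 0.1909, 0.2481]
tool_rot: [0.036, 3.141, 0.0]
force: [1.7, 0.2, -0.1]
grip_width: -0.0003
grip_force: 0.0
```

send_rows(
  rows=[
    [-22, -44, 0, 0, 0, 0],
    [-22, -44, 0, 0, 0, 0],
    [-22, -44, 0, 0, 0, 0],
    [-22, -44, 0, 0, 0, 0],
    [-22, -44, 0, 0, 0, 0],
    [-22, -44, 0, 0, 0, 0],
    [-22, -44, 0, 0, 0, 0],
    [-22, -44, 0, 0, 0, 0],
    [0, 0, 0, 0, 0, 0],
    [0, 0, 0, 0, 0, 0],
    [0, 0, 0, 0, 0, 0],
  ],
)

```text
t: 2.2
eef_pos: [0.5061, -0.1623, 0.2479]
tool_rot: [-0.036, -3.14, -0.002]
force: [-0.7, 0.1, 0.5]
grip_width: 0.0004
grip_force: 0.0
```

Run:
```python
from h import *
s=arm.get_state(); print(s['t'],s['eef_pos'],s['tool_rot'],s['joints'],s['grip_width'],s['force'])
c=cal('wrist'); print(-c[1].T@c[2],c[1]); np.savez('w1.npz',K=c[0],R=c[1],t=c[2]); snap('wrist','w1.png')
```

```text
2.2 [ 0.50605595 -0.16225544  0.24791267] [-3.60720113e-02 -3.14006331e+00 -1.67540639e-03] [-4.29911521e-01  2.89524044e-01 -4.47727342e-02  1.23814080e+00
  4.37953989e-04 -4.06937550e-01] 0.0003909955799704783 [-0.67701661  0.10925363  0.54958349]
[ 0.43548197 -0.16030319  0.37330931] [[ 2.23885747e-02  9.99749209e-01  5.21275836e-04]
 [ 9.60150287e-01 -2.16470761e-02  2.78644630e-01]
 [ 2.78586033e-01 -5.73795298e-03 -9.60394137e-01]]
```

View pics/w1.png

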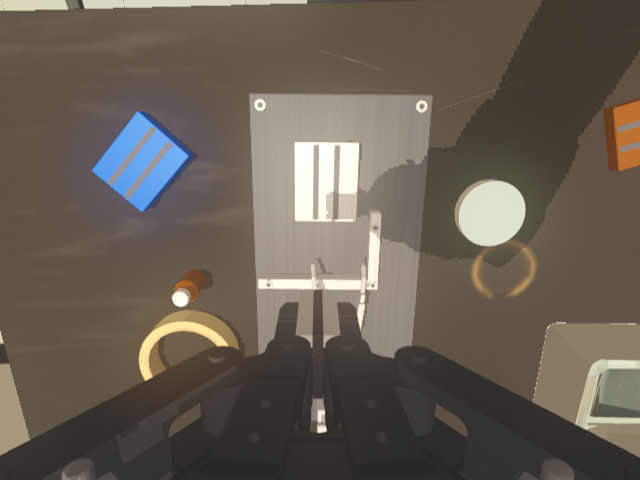

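The wrist view shows the plate top at (294–359, 142–221), the back fence at row 280 and the side fence at column 370. Both tips are visible at about (316,265) and (363,268).

Run:
```python
from h import *
d=np.load('w1.npz'); c=(d['K'],d['R'],d['t'])
im=cv2.imread('pics/w1.png'); g=cv2.cvtColor(im,6)
m=(g>150).astype(np.uint8); m[:, :285]=0; m[:,366:]=0; m[:130]=0; m[235:]=0
m=cv2.morphologyEx(m,3,np.ones((11,11)))
k=max(cv2.findContours(m,0,2)[0],key=cv2.contourArea); r=cv2.minAreaRect(k); b=cv2.boxPoints(r); print(r)
Q=np.array([ray(c,p,.02)[:2] for p in b]); print(Q, Q.mean(0),[np.linalg.norm(Q[i]-Q[i-1]) for i in range(4)])
e=Q-np.roll(Q,1,0); e=[v if abs(v[0])>abs(v[1]) else np.array([v[1],-v[0]]) for v in e]; print('yaw',[np.degrees(np.arctan(v[1]/v[0])).round(2) for v in e])
# fences (top z=.022), board corners (z .006)
def pr(n,p,z): print(n,ray(c,p,z))
pr('board -200,80',(431,95),.006);pr('board -200,-80',(250,95),.006)
print('cols side fence row 235', g[235,355:390]); print('rows back fence col 290',g[268:296,290]); print('col 345',g[268:296,345]); print('row285',g[285,250:265])
print('row 150 board',g[150,245:262],g[150,422:436])
```

```text
((325.0, 182.0), (104.0, 80.0), 90.0)
[[ 0.44200995 -0.18784466]
 [ 0.44353075 -0.11996623]
 [ 0.53522448 -0.11900181]
 [ 0.53358003 -0.19195866]] [ 0.4885863  -0.15469284] [np.float64(0.09166244776137578), np.float64(0.06789546581677665), np.float64(0.09169880093891523), np.float64(0.0729753763717778)]
yaw [np.float64(-2.57), np.float64(-1.28), np.float64(0.6), np.float64(-1.29)]
board -200,80 [ 0.4159574  -0.06177835  0.006     ]
board -200,-80 [ 0.41246846 -0.2177901   0.006     ]
cols side fence row 235 [153 152 152 152 153 154 153 153 151 151 152 153 155 159 178 246 253 253
 253 253 240 233 195 192 192 140 116 115 114 113 112 113 113 114 113]
rows back fence col 290 [154 155 153 154 152 143 146 152 153 152 158 212 247 253 252 252 253 252
 251 248 222 170 150 150 150 150 148 149]
col 345 [149 148 148 148 149 148 152 156 157 159 159 182 231 249 250 250 250 250
 249 248 245 209 153 146 147 146 147 147]
row285 [ 97  98  98  98  96 101 139 158 217 253 253 252 252 251 240]
row 150 board [101 100 100 101 101 104 143 162 159 159 158 160 161 161 161 161 163] [141 142 141 142 140 117  91  73  71  72  69  73  73  70]
```

```bash
cat >> h.py <<'E'
def box(f,c,roi,z,th=200):
    g=cv2.cvtColor(cv2.imread(f),6); x0,x1,y0,y1=roi
    m=np.zeros_like(g); m[y0:y1,x0:x1]=(g[y0:y1,x0:x1]>th); m=cv2.morphologyEx(m,3,np.ones((9,9)))
    k=max(cv2.findContours(m,0,2)[0],key=cv2.contourArea); b=cv2.boxPoints(cv2.minAreaRect(k))
    Q=np.array([ray(c,p,z)[:2] for p in b]); return b,Q
E
python3 - <<'E'
from h import *
d=np.load('w1.npz'); c=(d['K'],d['R'],d['t'])
b,Q=box('pics/w1.png',c,(285,366,130,235),.02)
print(b.tolist(),Q,Q.mean(0),[np.linalg.norm(Q[i]-Q[i-1]).round(4) for i in range(4)])
e=Q-np.roll(Q,1,0); print('ang',np.degrees(np.arctan2(e[:,1],e[:,0])))
for p,z in [((369.5,235),.022),((290,279),.022),((345,279.5),.022),((251,150),.006),((427.5,150),.006)]: print(p,ray(c,p,z))
g=cv2.cvtColor(cv2.imread('pics/w1.png'),6)
for r in (215,225,235,245,255,265): print(r, 360+np.argmax(g[r,360:385]>210))
for q in range(285,366,10): print(q,272+np.argmax(g[272:290,q]>205),end=';')
E
```

```text
[[294.0, 142.0], [358.0, 142.0], [358.0, 221.0], [294.0, 221.0]] [[ 0.45209244 -0.18059243]
 [ 0.45331973 -0.12584987]
 [ 0.52287686 -0.12545538]
 [ 0.52157453 -0.18328023]] [ 0.48746589 -0.15379447] [np.float64(0.0695), np.float64(0.0548), np.float64(0.0696), np.float64(0.0578)]
ang [177.78471134  88.71567954   0.32494749 -91.29019791]
(369.5, 235) [ 0.53569487 -0.1151417   0.022     ]
(290, 279) [ 0.57689215 -0.18906036  0.022     ]
(345, 279.5) [ 0.57856046 -0.13752066  0.022     ]
(251, 150) [ 0.4588511  -0.22010562  0.006     ]
(427.5, 150) [ 0.46239064 -0.06229656  0.006     ]
215 360
225 360
235 370
245 369
255 369
265 368
285 279;295 279;305 279;315 279;325 280;335 280;345 280;355 280;365 279;
```

send_rows(
  rows=[
    [40, 4, 0, 0, 0, 0],
    [40, 4, 0, 0, 0, 0],
    [0, 0, 40, 0, 0, 0],
    [0, 0, 40, 0, 0, 0],
    [0, 0, 40, 0, 0, 0],
    [0, 0, 40, 0, 0, 0],
    [0, 0, 30, 0, 0, 0],
    [0, 0, 15, 0, 0, 0],
    [0, 0, 12, 0, 0, 0],
    [0, 0, 0, 0, 0, 0],
    [0, 0, 0, 0, 0, 0],
  ],
)

```text
t: 3.35
eef_pos: [0.4268, -0.1524, 0.0318]
tool_rot: [0.035, 3.141, 0.0]
force: [0.6, -0.2, -0.5]
grip_width: 0.0001
grip_force: 0.0
```

send_rows(
  rows=[
    [-6, 0, 0, 0, 0, 0],
    [-6, 0, 0, 0, 0, 0],
    [-6, 0, 0, 0, 0, 0],
    [-6, 0, 0, 0, 0, 0],
    [-6, 0, 0, 0, 0, 0],
    [-6, 0, 0, 0, 0, 0],
    [-6, 0, 0, 0, 0, 0],
    [-6, 0, 0, 0, 0, 0],
    [0, 0, 0, 0, 0, 0],
    [0, 0, 0, 0, 0, 0],
  ],
)

```text
t: 4.35
eef_pos: [0.4758, -0.1546, 0.0313]
tool_rot: [0.037, 3.14, 0.0]
force: [-0.9, -0.3, 0.5]
grip_width: -0.0002
grip_force: 0.0
```

Run:
```python
from h import *
s=arm.get_state(); print(s['t'],s['eef_pos'],s['force'])
a=snap('scene','s2.png'); b=snap('side','d2.png'); c=cal('wrist'); w=snap('wrist','w2.png')
np.savez('w2.npz',K=c[0],R=c[1],t=c[2])
o=np.vstack([cv2.resize(w[:,120:520,::-1],(400,480))[60:360], cv2.resize(b[230:345,205:360,::-1],(400,297),interpolation=2)])
cv2.imwrite('pics/v2.png',o)
```

```text
4.35 [ 0.47583544 -0.15458758  0.03133743] [-0.87610053 -0.29545619  0.5373168 ]
```

View pics/v2.png

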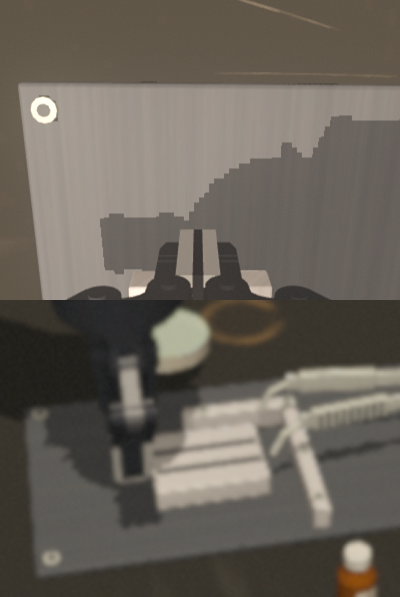

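Fingers push the plate squarely; it has moved about 35 mm. I continue with smaller steps toward the back fence.

send_rows(
  rows=[
    [-5, 0, 0, 0, 0, 0],
    [-5, 0, 0, 0, 0, 0],
    [-4, 0, 0, 0, 0, 0],
    [-3, 0, 0, 0, 0, 0],
    [-1, 0, 0, 0, 0, 0],
    [0, 0, 0, 0, 0, 0],
    [0, 0, 0, 0, 0, 0],
  ],
)

```text
t: 5.2
eef_pos: [0.4933, -0.1549, 0.0314]
tool_rot: [0.037, 3.141, -0.0]
force: [0.1, -0.1, -0.1]
grip_width: 0.0001
grip_force: 0.0
```

send_rows(
  rows=[
    [-1, 0, 0, 0, 0, 0],
    [-1, 0, 0, 0, 0, 0],
    [0, 0, 0, 0, 0, 0],
  ],
)

```text
t: 5.5
eef_pos: [0.4946, -0.1549, 0.0313]
tool_rot: [-0.037, -3.141, -0.0]
force: [-2.3, 0.6, 2.1]
grip_width: -0.0001
grip_force: 1.1
```

send_rows(
  rows=[
    [-1, 0, 0, 0, 0, 0],
    [-1, 0, 0, 0, 0, 0],
    [0, 0, 0, 0, 0, 0],
  ],
)

```text
t: 5.8
eef_pos: [0.4969, -0.1549, 0.0312]
tool_rot: [-0.037, -3.141, -0.0]
force: [-2.6, 0.2, 1.7]
grip_width: -0.0002
grip_force: 1.1
```

send_rows(
  rows=[
    [-1, 0, 0, 0, 0, 0],
    [-1, 0, 0, 0, 0, 0],
    [0, 0, 0, 0, 0, 0],
  ],
)

```text
t: 6.1
eef_pos: [0.4971, -0.1548, 0.031]
tool_rot: [-0.037, -3.138, 0.0]
force: [-7.5, -0.1, 4.9]
grip_width: -0.0001
grip_force: 3.5
```

send_rows(
  rows=[
    [-1, 0, 0, 0, 0, 0],
    [-1, 0, 0, 0, 0, 0],
    [0, 0, 0, 0, 0, 0],
  ],
)

```text
t: 6.4
eef_pos: [0.4972, -0.1547, 0.0307]
tool_rot: [-0.038, -3.134, 0.0]
force: [-10.5, -0.9, 8.0]
grip_width: 0.0003
grip_force: 5.4
```

send_rows(
  rows=[
    [-1, 0, 0, 0, 0, 0],
    [0, 0, 0, 0, 0, 0],
  ],
)

```text
t: 6.6
eef_pos: [0.4972, -0.1547, 0.0306]
tool_rot: [-0.038, -3.132, 0.001]
force: [-13.2, -1.9, 10.0]
grip_width: 0.0001
grip_force: 6.4
```

Flush on the back fence: contact at jig x -115, exactly as expected. Now I go around to the -y side.

send_rows(
  rows=[
    [12, 0, 0, 0, 0, 0],
    [15, 0, 0, 0, 0, 0],
    [0, -28, 0, 0, 0, 0],
    [0, -28, 0, 0, 0, 0],
    [-28, 0, 0, 0, 0, 0],
    [-28, 0, 0, 0, 0, 0],
    [0, 6, 0, 0, 0, 0],
    [0, 4, 0, 0, 0, 0],
    [0, 0, 0, 0, 0, 0],
    [0, 0, 0, 0, 0, 0],
  ],
)

```text
t: 7.6
eef_pos: [0.5289, -0.2012, 0.0311]
tool_rot: [-0.037, -3.14, -0.001]
force: [-0.4, -0.9, -0.2]
grip_width: -0.0002
grip_force: 0.0
```

send_rows(
  rows=[
    [0, 3, 0, 0, 0, 0],
    [0, 3, 0, 0, 0, 0],
    [0, 2, 0, 0, 0, 0],
    [0, 0, 0, 0, 0, 0],
  ],
)

```text
t: 8.0
eef_pos: [0.5299, -0.1934, 0.0313]
tool_rot: [-0.036, -3.141, -0.0]
force: [0.2, -0.4, -0.2]
grip_width: -0.0001
grip_force: 0.0
```

send_rows(
  rows=[
    [0, 1, 0, 0, 0, 0],
    [0, 1, 0, 0, 0, 0],
    [0, 1, 0, 0, 0, 0],
    [0, 0, 0, 0, 0, 0],
  ],
)

```text
t: 8.4
eef_pos: [0.5301, -0.1906, 0.0313]
tool_rot: [-0.037, -3.141, -0.0]
force: [-0.7, -0.2, 0.6]
grip_width: -0.0004
grip_force: 0.0
```

send_rows(
  rows=[
    [0, 1, 0, 0, 0, 0],
    [0, 1, 0, 0, 0, 0],
    [0, 1, 0, 0, 0, 0],
    [0, 1, 0, 0, 0, 0],
    [0, 0, 0, 0, 0, 0],
  ],
)

```text
t: 8.9
eef_pos: [0.5303, -0.1867, 0.0313]
tool_rot: [0.037, 3.141, 0.0]
force: [-0.1, -1.3, -0.5]
grip_width: 0.0003
grip_force: 0.4
```

send_rows(
  rows=[
    [0, 1, 0, 0, 0, 0],
    [0, 1, 0, 0, 0, 0],
    [0, 0, 0, 0, 0, 0],
  ],
)

```text
t: 9.2
eef_pos: [0.5303, -0.1846, 0.0313]
tool_rot: [0.037, 3.141, 0.0]
force: [-0.2, -0.7, 0.6]
grip_width: -0.0002
grip_force: 0.4
```

send_rows(
  rows=[
    [0, 1, 0, 0, 0, 0],
    [0, 1, 0, 0, 0, 0],
    [0, 0, 0, 0, 0, 0],
  ],
)

```text
t: 9.5
eef_pos: [0.5304, -0.1826, 0.0313]
tool_rot: [0.037, 3.141, 0.0]
force: [-0.1, -0.2, 0.4]
grip_width: -0.0001
grip_force: 0.3
```

send_rows(
  rows=[
    [0, 1, 0, 0, 0, 0],
    [0, 1, 0, 0, 0, 0],
    [0, 0, 0, 0, 0, 0],
  ],
)

```text
t: 9.8
eef_pos: [0.5304, -0.1806, 0.0313]
tool_rot: [0.037, 3.141, 0.0]
force: [-0.8, -0.4, -0.5]
grip_width: 0.0002
grip_force: 0.3
```

send_rows(
  rows=[
    [0, 1, 0, 0, 0, 0],
    [0, 1, 0, 0, 0, 0],
    [0, 0, 0, 0, 0, 0],
  ],
)

```text
t: 10.1
eef_pos: [0.5304, -0.1786, 0.0313]
tool_rot: [0.037, 3.141, 0.0]
force: [-0.7, -0.8, 0.5]
grip_width: -0.0002
grip_force: 0.3
```

Run:
```python
from h import *
b=snap('side','d3.png'); a=snap('scene','s3.png'); w=snap('wrist','w3.png')
A=cv2.resize(b[225:345,205:365,::-1],(400,300),interpolation=2); B=cv2.resize(a[205:310,215:355,::-1],(400,300),interpolation=2)
cv2.imwrite('pics/v3.png',np.vstack([np.hstack([A,B]),np.hstack([cv2.resize(w[:300,:,::-1],(640,300)),np.zeros((300,160,3),np.uint8)])]))
```

```text
(no output)
```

View pics/v3.png

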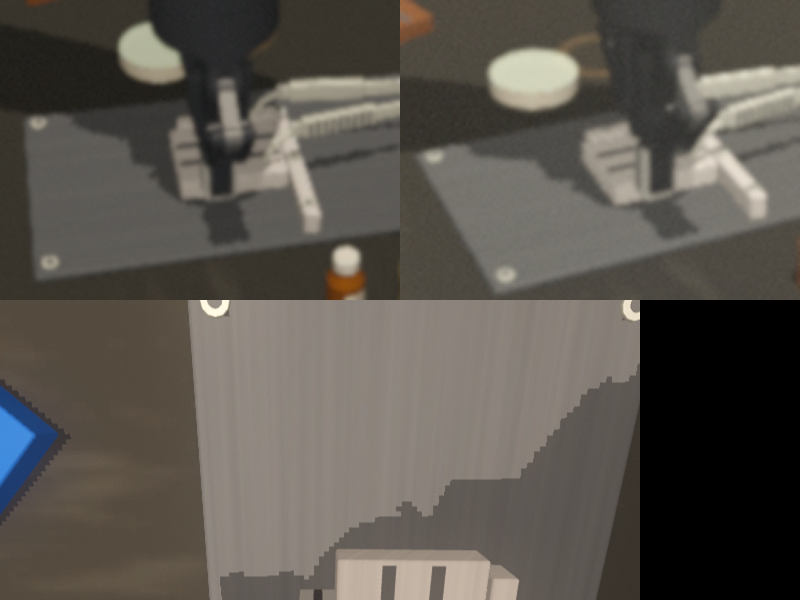

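The plate's left edge is almost at the side fence (wrist column ~490) and the tips are still open. I keep pushing until the force rises.

send_rows(
  rows=[
    [0, 1, 0, 0, 0, 0],
    [0, 1, 0, 0, 0, 0],
    [0, 0, 0, 0, 0, 0],
  ],
)

```text
t: 10.55
eef_pos: [0.5306, -0.1781, 0.0314]
tool_rot: [-0.038, -3.141, 0.005]
force: [-0.7, -4.8, -0.1]
grip_width: 0.0002
grip_force: 2.5
```

send_rows(
  rows=[
    [0, 1, 0, 0, 0, 0],
    [0, 1, 0, 0, 0, 0],
    [0, 0, 0, 0, 0, 0],
  ],
)

```text
t: 10.85
eef_pos: [0.5306, -0.1778, 0.0317]
tool_rot: [-0.04, -3.141, 0.011]
force: [-1.5, -9.6, -1.2]
grip_width: 0.0
grip_force: 4.7
```

send_rows(
  rows=[
    [0, 1, 0, 0, 0, 0],
    [0, 0, 0, 0, 0, 0],
  ],
)

```text
t: 11.05
eef_pos: [0.5306, -0.1778, 0.0318]
tool_rot: [-0.041, -3.141, 0.014]
force: [-1.9, -11.2, -1.7]
grip_width: -0.0001
grip_force: 5.8
```

Home in y too. I retreat and look from above.

send_rows(
  rows=[
    [0, -10, 0, 0, 0, 0],
    [0, -10, 0, 0, 0, 0],
    [0, 0, -40, 0, 0, 0],
    [0, 0, -45, 0, 0, 0],
    [4, 6, -45, 0, 0, 0],
    [10, 14, -45, 0, 0, 0],
    [10, 15, -42, 0, 0, 0],
    [0, 0, 0, 0, 0, 0],
    [0, 0, 0, 0, 0, 0],
    [0, 0, 0, 0, 0, 0],
  ],
)

```text
t: 12.05
eef_pos: [0.5064, -0.1581, 0.247]
tool_rot: [-0.037, -3.14, -0.002]
force: [-0.8, 0.8, -0.7]
grip_width: 0.0
grip_force: 0.0
```

Run:
```python
from h import *
s=arm.get_state(); print(s['t'],s['eef_pos'],s['tool_rot'],s['force'])
c=cal('wrist'); np.savez('w4.npz',K=c[0],R=c[1],t=c[2]); w=snap('wrist','w4.png')
cv2.imwrite('pics/v4.png',cv2.resize(w[160:340,220:460,::-1],(800,600),interpolation=2))
```

```text
12.05 [ 0.50642852 -0.15811912  0.24698714] [-3.71759953e-02 -3.13968478e+00 -2.00239354e-03] [-0.81165666  0.8429433  -0.66880424]
```

View pics/v4.png

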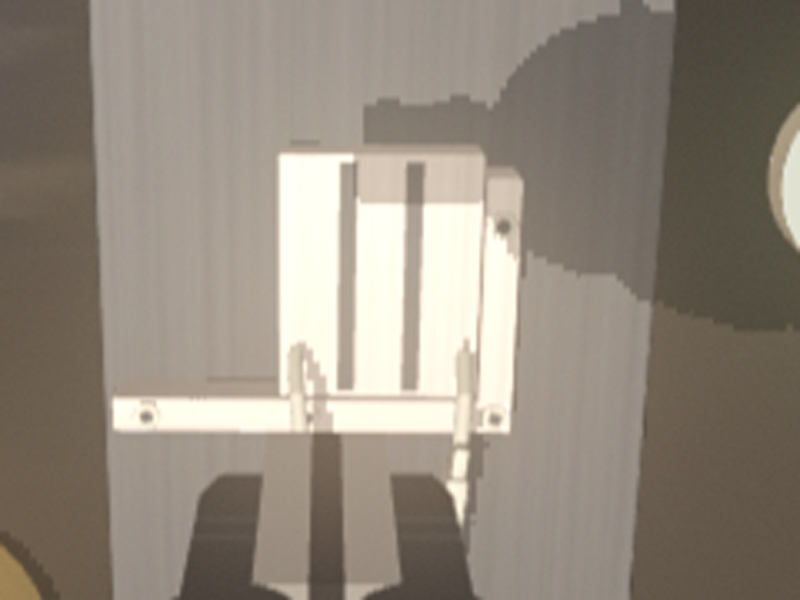

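The plate lies flush against both fences, with bars at crop columns 347 and 412 and the tips open at 300 and 463 on either side of them. Now I work out the grasp point.

Run:
```python
from h import *
d=np.load('w4.npz'); c=(d['K'],d['R'],d['t']); C=lambda x,y:(220+x*.3-.35,160+y*.3-.35)
for n,x,y,z in [('barR far',348.5,170,.02),('barL far',415.5,170,.02),('barR near',346,380,.02),('barL near',410,380,.02),('plate -x R',279,152,.02),('plate L edge',483,250,.02),('fence edge',485,250,.022),('back face R',200,397,.022),('back face L',470,398,.022),('plate x edge?',380,392,.02),('tipR',298,348,.03),('tipL',464,348,.03)]: print(n,np.round(ray(c,C(x,y),z)*1000,1))
```

```text
barR far [ 512.7 -151.6   20. ]
barL far [ 513.1 -133.6   20. ]
barR near [ 572.9 -153.4   20. ]
barL near [ 573.3 -135.5   20. ]
plate -x R [ 507.4 -170.1   20. ]
plate L edge [ 535.9 -115.3   20. ]
fence edge [ 535.3 -115.    22. ]
back face R [ 576.3 -194.5   22. ]
back face L [ 578.4 -118.8   22. ]
plate x edge? [ 576.8 -143.9   20. ]
tipR [ 559.5 -166.3   30. ]
tipL [ 560.5 -121.4   30. ]
```

send_rows(
  rows=[
    [-35, 5, 0, 0, 0, 0],
    [-35, 5, 0, 0, 0, 0],
    [-35, 5, 0, 0, 0, 0],
    [0, 0, 45, 0, 0, 0],
    [0, 0, 45, 0, 0, 0],
    [0, 0, 0, 0, 0, 0],
    [0, 0, 0, 0, 0, 0],
  ],
  fingers=62,
  force=20,
)

```text
t: 12.8
eef_pos: [0.6104, -0.1453, 0.1565]
tool_rot: [-0.037, -3.136, -0.003]
force: [0.8, -0.3, 0.2]
grip_width: 0.0618
grip_force: 0.0
```

Run:
```python
from h import *
s=arm.get_state(); print(s['t'],s['eef_pos'],s['tool_rot'],s['force'],s['grip_width'])
c=cal('wrist'); np.savez('w5.npz',K=c[0],R=c[1],t=c[2]); w=snap('wrist','w5.png'); b=snap('side','d5.png')
cv2.imwrite('pics/v5.png',np.vstack([w[:360,:,::-1],np.hstack([cv2.resize(b[225:345,200:440,::-1],(480,240),interpolation=2),np.zeros((240,160,3),np.uint8)])]))
```

```text
12.8 [ 0.61043602 -0.14529966  0.15653062] [-3.74651619e-02 -3.13608612e+00 -3.12754187e-03] [ 0.83340733 -0.34262043  0.19652682] 0.061831298870503204
```

View pics/v5.png

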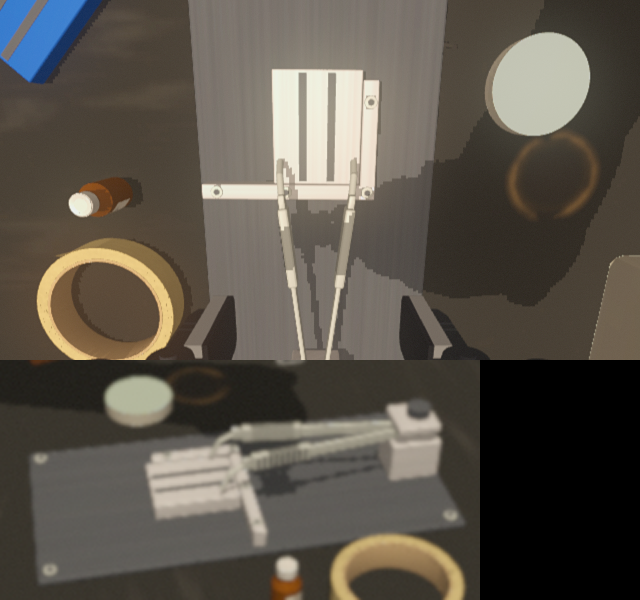

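The view shows the plate flush in the corner, the open legs centred on column 317 and the fingers straddling them (235/400). I descend and close partly.

send_rows(
  rows=[
    [0, 0, 40, 0, 0, 0],
    [0, 0, 40, 0, 0, 0],
    [0, 0, 32, 0, 0, 0],
    [0, 0, 0, 0, 0, 0],
    [0, 0, 0, 0, 0, 0],
  ],
)

```text
t: 13.4
eef_pos: [0.6138, -0.1463, 0.0487]
tool_rot: [0.037, 3.138, -0.001]
force: [0.5, -0.5, 0.8]
grip_width: 0.0619
grip_force: 0.0
```

send_rows(
  rows=[
    [0, 0, 0, 0, 0, 0],
    [0, 0, 0, 0, 0, 0],
    [0, 0, 0, 0, 0, 0],
    [0, 0, 0, 0, 0, 0],
  ],
  fingers=30,
)

```text
t: 13.8
eef_pos: [0.6147, -0.1465, 0.0494]
tool_rot: [0.037, 3.136, -0.003]
force: [0.4, 0.0, 7.1]
grip_width: 0.0302
grip_force: 4.1
```

send_rows(
  rows=[
    [0, 0, 0, 0, 0, 0],
    [0, 0, 0, 0, 0, 0],
    [0, 0, 0, 0, 0, 0],
    [0, 0, 0, 0, 0, 0],
    [0, 0, 0, 0, 0, 0],
  ],
  fingers=24,
)

```text
t: 14.3
eef_pos: [0.6146, -0.1464, 0.0494]
tool_rot: [0.037, 3.136, -0.003]
force: [0.3, -0.1, 7.1]
grip_width: 0.0242
grip_force: 5.6
```

Run:
```python
from h import *
s=arm.get_state(); print(s['t'],s['eef_pos'],s['force'],s['grip_width'],s['grip_force'])
c=cal('wrist'); np.savez('w6.npz',K=c[0],R=c[1],t=c[2]); w=snap('wrist','w6.png')
cv2.imwrite('pics/v6.png',cv2.resize(w[0:240,170:490,::-1],(800,600),interpolation=2))
```

```text
14.3 [ 0.61459532 -0.14642411  0.04939883] [ 0.32321305 -0.08754461  7.0749093 ] 0.0242220981758509 5.631250212658472
```

View pics/v6.png

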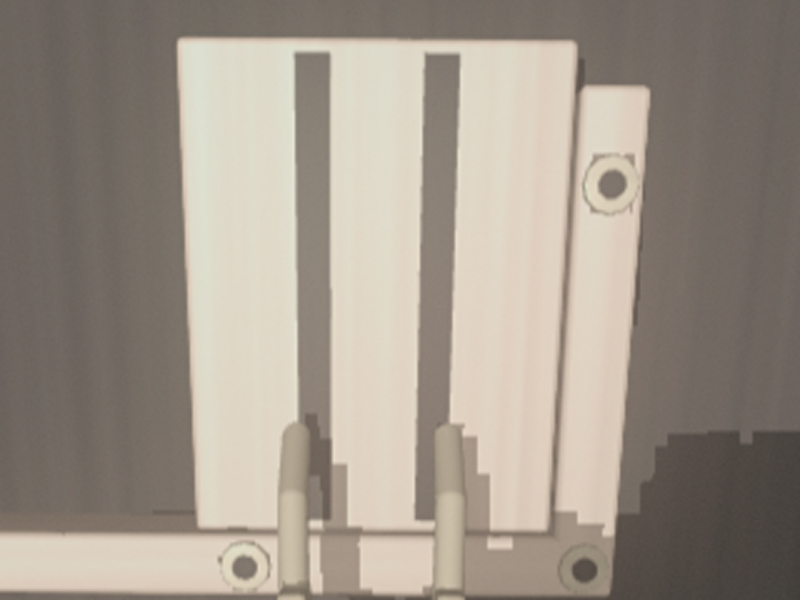

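```bash
cat > tip.py <<'E'
from h import *
def rep(f,R,L,bR,bL):
    d=np.load(f); c=(d['K'],d['R'],d['t']); C=lambda x,y:(170+x*.4-.3,y*.4-.3)
    p=[ray(c,C(*q),z)*1000 for q,z in ((R,26),(L,26),(bR,20),(bL,20)) for z in [z/1000]]
    for q in p: print(np.round(q,1))
    s=np.array([.028,1]); m=((p[2]+p[3])/2)[:2]
    for q in p: print('jig y', round(float(s@(q[:2]-m)),2))
E
python3 - <<'E'
from tip import *
rep('w6.npz',(296,433),(449,433),(315,433),(433,433))
E
```

```text
[ 562.1 -155.6   26. ]
[ 562.6 -133.2   26. ]
[ 563.  -153.2   20. ]
[ 563.4 -135.2   20. ]
jig y -11.48
jig y 11.0
jig y -9.02
jig y 9.02
```

send_rows(
  rows=[
    [0, 0, 0, 0, 0, 0],
    [0, 0, 0, 0, 0, 0],
    [0, 0, 0, 0, 0, 0],
    [0, 0, 0, 0, 0, 0],
    [0, 0, 0, 0, 0, 0],
  ],
  fingers=21.2,
)

```text
t: 14.85
eef_pos: [0.6145, -0.1464, 0.0495]
tool_rot: [0.037, 3.136, -0.003]
force: [-1.8, 0.5, 7.7]
grip_width: 0.0212
grip_force: 6.4
```

Run:
```python
from h import *
s=arm.get_state(); print(s['t'],s['eef_pos'],s['force'],s['grip_width'],s['grip_force'])
c=cal('wrist'); np.savez('w7.npz',K=c[0],R=c[1],t=c[2]); w=snap('wrist','w7.png')
cv2.imwrite('pics/v7.png',cv2.resize(w[0:240,170:490,::-1],(800,600),interpolation=2))
```

```text
14.85 [ 0.61453012 -0.14644112  0.04949759] [-1.80433687  0.49814026  7.71428207] 0.0211938179256915 6.355274749821547
```

View pics/v7.png

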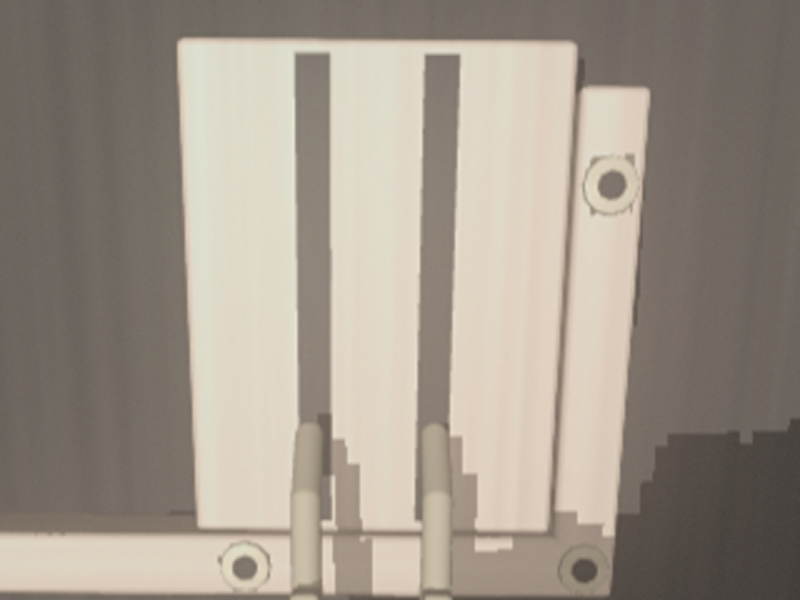

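Run:
```python
from tip import *
rep('w7.npz',(309.5,433),(435.5,433),(315,433),(433,433))
```

```text
[ 562.1 -153.7   26. ]
[ 562.5 -135.2   26. ]
[ 562.9 -153.2   20. ]
[ 563.3 -135.2   20. ]
jig y -9.5
jig y 9.02
jig y -9.02
jig y 9.02
```

Both tips stand within about 0.5 mm of their bars, with 6.4 N on the pads, and the plate is flush and untouched. I settle briefly, then hand in.

send_rows(
  rows=[
    [0, 0, 0, 0, 0, 0],
    [0, 0, 0, 0, 0, 0],
    [0, 0, 0, 0, 0, 0],
  ],
)

```text
t: 15.2
eef_pos: [0.6145, -0.1464, 0.0495]
tool_rot: [0.037, 3.136, -0.003]
force: [-0.5, 0.8, 7.8]
grip_width: 0.0213
grip_force: 6.4
```

```bash
python3 -c "
from rig import arm
s=arm.get_state(); print(s['grip_width'],s['grip_force'],s['qd']); print(arm.sign_off())"
```

```text
0.021252957859301414 6.355293240649189 [ 0.00019829 -0.00070647  0.00011471  0.00051087 -0.00050343  0.0001815 ]
the job is handed in; nothing more can be done
None
```

I handed the job in at 15 s: the plate is flush in the fence corner, and the forceps are held with each tip within about 0.5 mm of its bar by my camera measurement; the hand-in returned no verdict.

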